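# Turn the breakfast row round onto the other tray

## Task

The four breakfast pots (honey jar, milk bottle, tea tin, sugar shaker) stand in a row on the dark wooden tray. Move them to the empty white tray in reverse order, so that the one that stood leftmost ends up rightmost and so on (left and right as the robot sees them), each upright in the middle of its own cork pad. Set each one down, do not drop it, and leave them all released and standing still.

Things in the scene. Friction and masses are not known exactly. Their poses are not given: they have to be found in the camera images.
- full_tray: Dark wooden tray that holds the row at the start. 300 x 90 mm slab (long along own y), 12 mm thick, end bars 28 mm high with inner faces 144 mm from the middle. Fixed. Origin: centre of its underside, on the table; z up, +y to the robot's left, +x away from it, yaw within 0.3 rad. Its places, each with a cork pad, are at own y = +102, +34, -34, -102 mm (left to right), x = 0.
- empty_tray: White tray, empty at the start. 300 x 90 mm slab (long along own y), 12 mm thick, end bars 28 mm high with inner faces 144 mm from the middle. Fixed. Origin: centre of its underside, on the table; z up, +y to the robot's left, +x away from it, yaw within 0.3 rad. Four cork pads, 60 mm across, are part of it: at own y = +102, +34, -34, -102 mm (left to right), x = 0, tops 16 mm above the table.
- jar: Squat round amber glass honey jar with brass lid, 52 mm across, 52 mm high (glass straight-sided up to 38 mm, lid 49 mm across), about 160 g. Loose, upright. Origin: centre of its underside; z up. Starts within 4 mm of the middle of its cork pad on the dark tray; which place is random.
- bottle: Slim round white milk bottle, 40 mm across and straight-sided up to 54 mm, then a glass shoulder and an aluminium cap 26 mm across; 82 mm high, about 120 g. Loose, upright. Origin: centre of its underside; z up. Starts within 4 mm of the middle of its cork pad on the dark tray; which place is random.
- tin: Square steel tea tin, 44 x 44 mm, straight-sided up to 58 mm, with a light wooden lid 40 mm square; 66 mm high, about 120 g. Its sides are parallel to those of the dark tray to within 0.1 rad. Loose, upright. Origin: centre of its underside; z up. Starts within 4 mm of the middle of its cork pad on the dark tray; which place is random.
- shaker: Round white sugar shaker with domed steel top, 46 mm across, straight-sided up to 50 mm; 68 mm high, about 140 g. Loose, upright. Origin: centre of its underside; z up. Starts within 4 mm of the middle of its cork pad on the dark tray; which place is random.
- pad_jar: Round cork pad, 60 mm across, 4 mm thick, fixed on the dark tray, on which the jar stands at the start (underneath it, only its rim seen). It stays there, so it tells where the jar started. Origin: centre of its underside, 12 mm above the table; top 16 mm above the table.
- pad_bottle: Round cork pad, 60 mm across, 4 mm thick, fixed on the dark tray, on which the bottle stands at the start (underneath it, only its rim seen). It stays there, so it tells where the bottle started. Origin: centre of its underside, 12 mm above the table; top 16 mm above the table.
- pad_tin: Round cork pad, 60 mm across, 4 mm thick, fixed on the dark tray, on which the tin stands at the start (underneath it, only its rim seen). It stays there, so it tells where the tin started. Origin: centre of its underside, 12 mm above the table; top 16 mm above the table.
- pad_shaker: Round cork pad, 60 mm across, 4 mm thick, fixed on the dark tray, on which the shaker stands at the start (underneath it, only its rim seen). It stays there, so it tells where the shaker started. Origin: centre of its underside, 12 mm above the table; top 16 mm above the table.
Things that resemble listed ones, but are neither listed nor needed, are in the scene too. What is shaped like the bottle but blue is not meant.

How it is judged:
At the end, for the whole second after the job is handed in: Each pot stands released, upright (within 0.1 rad) and at rest on a pad of the white tray, within 12 mm of the pad's middle along either tray axis, in reverse order: 1st from the left on the dark tray is 4th on the white one, 2nd is 3rd, 3rd is 2nd, 4th is 1st (((y of pad_jar in the frame of full_tray between 0.082 and 0.122 m and y of jar in the frame of empty_tray between -0.114 and -0.09 m) or (y of pad_jar in the frame of full_tray between 0.014 and 0.054 m and y of jar in the frame of empty_tray between -0.046 and -0.022 m) or (y of pad_jar in the frame of full_tray between -0.054 and -0.014 m and y of jar in the frame of empty_tray between 0.022 and 0.046 m) or (y of pad_jar in the frame of full_tray between -0.122 and -0.082 m and y of jar in the frame of empty_tray between 0.09 and 0.114 m)) and x of jar in the frame of empty_tray between -0.012 and 0.012 m and z of jar in the frame of empty_tray between 0.011 and 0.021 m and angle between each of jar, bottle, tin, shaker's own z axis and vertical below 0.1 rad and linear speed of each of jar, bottle, tin, shaker below 0.02 m/s and angular speed of each of jar, bottle, tin, shaker below 0.2 rad/s and ((y of pad_bottle in the frame of full_tray between 0.082 and 0.122 m and y of bottle in the frame of empty_tray between -0.114 and -0.09 m) or (y of pad_bottle in the frame of full_tray between 0.014 and 0.054 m and y of bottle in the frame of empty_tray between -0.046 and -0.022 m) or (y of pad_bottle in the frame of full_tray between -0.054 and -0.014 m and y of bottle in the frame of empty_tray between 0.022 and 0.046 m) or (y of pad_bottle in the frame of full_tray between -0.122 and -0.082 m and y of bottle in the frame of empty_tray between 0.09 and 0.114 m)) and x of bottle in the frame of empty_tray between -0.012 and 0.012 m and z of bottle in the frame of empty_tray between 0.011 and 0.021 m and ((y of pad_tin in the frame of full_tray between 0.082 and 0.122 m and y of tin in the frame of empty_tray between -0.114 and -0.09 m) or (y of pad_tin in the frame of full_tray between 0.014 and 0.054 m and y of tin in the frame of empty_tray between -0.046 and -0.022 m) or (y of pad_tin in the frame of full_tray between -0.054 and -0.014 m and y of tin in the frame of empty_tray between 0.022 and 0.046 m) or (y of pad_tin in the frame of full_tray between -0.122 and -0.082 m and y of tin in the frame of empty_tray between 0.09 and 0.114 m)) and x of tin in the frame of empty_tray between -0.012 and 0.012 m and z of tin in the frame of empty_tray between 0.011 and 0.021 m and ((y of pad_shaker in the frame of full_tray between 0.082 and 0.122 m and y of shaker in the frame of empty_tray between -0.114 and -0.09 m) or (y of pad_shaker in the frame of full_tray between 0.014 and 0.054 m and y of shaker in the frame of empty_tray between -0.046 and -0.022 m) or (y of pad_shaker in the frame of full_tray between -0.054 and -0.014 m and y of shaker in the frame of empty_tray between 0.022 and 0.046 m) or (y of pad_shaker in the frame of full_tray between -0.122 and -0.082 m and y of shaker in the frame of empty_tray between 0.09 and 0.114 m)) and x of shaker in the frame of empty_tray between -0.012 and 0.012 m and z of shaker in the frame of empty_tray between 0.011 and 0.021 m); the robot touches nothing.
It fails at once if the jar is dropped (falls free of the fingers faster than 0.6 m/s, that is from about 20 mm or more) (linear speed of jar above 0.6 m/s and contact force between the fingers and jar below 0.05 N).
It fails at once if the bottle is dropped (falls free of the fingers faster than 0.6 m/s, that is from about 20 mm or more) (linear speed of bottle above 0.6 m/s and contact force between the fingers and bottle below 0.05 N).
It fails at once if the tin is dropped (falls free of the fingers faster than 0.6 m/s, that is from about 20 mm or more) (linear speed of tin above 0.6 m/s and contact force between the fingers and tin below 0.05 N).
It fails at once if the shaker is dropped (falls free of the fingers faster than 0.6 m/s, that is from about 20 mm or more) (linear speed of shaker above 0.6 m/s and contact force between the fingers and shaker below 0.05 N).
It also fails if it takes over 112 s, if anything falls off the work surface, if the arm or the gripper's body presses on something with over 40 N, if the wrist force passes 120 N, or if a joint passes its speed limit or range.

## Robot

A 6-joint arm with a two-finger parallel gripper is mounted at the origin on the work surface. World frame = base frame: x ahead of the robot, y to its left, z up, the work surface at z = 0. Lengths are in m, angles in rad, forces in N, time in s.
With the tool pointing down it reaches from about 0.35 to 0.8 m from the base axis. Payload 7.3 kg.
Tool frame: the origin (TCP) lies midway between the tips of the shut fingers; the grasp point (between the pads) lies 19 mm behind it; z points along the fingers, y is the line along which they close (so a half turn about z gives the same grasp; the last joint's range is limited). The gripper opens to 85 mm and grips with 20 to 120 N. Pads are 22 mm wide; open, the fingers measure 114 mm over their backs; the gripper's body (76 mm by 85 mm) begins 54 mm behind the grasp point. The pads swing forward as they close: fully open they stand 13 mm farther back than shut.
Start: joints at [1.122, 0.342, 1.524, -0, 1.275, -0.146], TCP at [0.157, 0.501, 0.231] pointing down, gripper open.
Joint ranges: [-2.53, 2.53], [-0.77, 2.02], [0.04, 2.7], [-1, 4.14], [0.28, 2.66], [-3.11, 3.11]. Speed limits (rad/s): [2.57, 2.57, 3.14, 3.14, 3.14, 3.14].

## Interface

Orientations are given as a rotation vector (axis times angle).
In Python, from plant import manip, eyes gives the robot as it stands.
- The arm moves only by the shell command python3 -m jog 'ROWS' [FORCE]. ROWS is JSON, a list of rows, each an object with "gripper": the opening, from -1 (shut) to 1 (fully open); "linear": the shift along the world's x, y, z in mm, a list of three; "yaw": the turn about the world's z in rad. In form: [{"gripper": gripper, "linear": [x, y, z], "yaw": yaw}, ...]. A call has 1 to 12 rows; each row shifts and turns the commanded pose from where the row before left it; what a row does not reach is not made up. A row lasts 1/10 s, in which the tool goes at most 50 mm and 8.59 degrees, less where a joint would pass 70% of its speed; a pose out of reach is approached as far as the arm can. A call is refused whole if a number of a shift passes 50 or a number of a turn 0.15, either way. A call with a gripper value outside its range is refused whole. The fingers move at their own pace and stop on an object; FORCE is the grip in N (left out, the last holds). Time passes only in rows, so rows that do not move let the fingers close. It gives the time, the measured TCP pose, the force, the opening and the grip force at its end, in the units of the state.
- manip.get_state(): the state, without advancing time (a new reading comes with each control period).
- eyes.read_camera(name): name is "scene" or "top" or "wrist"; returns (picture, depth): 384x512x3 uint8, blue, green, red; 384x512 float32, m along the optical axis (not along the pixel's ray), 0 where there is no reading.
- eyes.camera_model(name): a dict with "mtx" (3x3 intrinsics, pixels), "k1" (the pictures are not rectified: a ray, as slopes to the right and down, at radius r is drawn at 1 + k1 r^2 times it, then the intrinsics apply), "R" (3x3) and "t" (3): a world point X has camera coordinates R X + t; the wrist camera has in their place "tool_from_camera" (4x4, takes a point from camera to tool coordinates, whose origin is the TCP and whose axes are the flange's). Camera axes: x right, y down, z forward; pixel columns grow to the right and rows downward; lengths in m; the calibration is good to about 2 mm. A picture is of the moment at which its call begins: read the wrist's pose just before it. camera_model takes no time and is no camera call.
- manip.hand_in(): hands the job in; it is judged then, once.
The state is a dict: "time_s": time; "joints": joint angles; "qvel": joint speeds; "joint_efforts": joint torques, N m; "position": TCP position; "tcp_rot": TCP orientation; "ft_force": force on the tool from outside, world axes, zero at the start; "torque": the same for the moment, N m; "opening": finger opening in m; "grip_force": force on a finger pad.
Only numpy, scipy, OpenCV 4.12 (cv2) and the standard library are available. Lean on these libraries where they do the work, as an engineer would, in place of code of your own. Each camera call takes 0.05 s, during which the arm holds its last target. There are 200 camera calls.

## Working session

There is one attempt and no reset: what is moved stays moved. The work goes in short steps, Python scripts to look and compute and a shell command to move; the robot and the scene stay as the last step left them, time stands still between calls to the robot, and variables do not carry over. Pictures are saved under pics/ and viewed, at most 14 in all, crops included, and the job is handed in when it is done.

```bash
mkdir -p pics; ls; python3 - <<'E'
from plant import manip, eyes
import cv2,numpy as np
print(manip.get_state())
for n in("scene","top"):
    p,d=eyes.read_camera(n); cv2.imwrite(f"pics/{n}0.png",p); np.save(f"pics/{n}0d.npy",d)
    m=eyes.camera_model(n); print(n,m)
print(eyes.camera_model("wrist"))
E
```

```text
pics
{'time_s': 0.0, 'joints': array([ 1.12200424e+00,  3.42737895e-01,  1.52504309e+00, -1.97436501e-06,
        1.27538315e+00, -1.45994689e-01]), 'qvel': array([-1.55697037e-03,  4.90588147e-05,  2.85623160e-04, -8.45031180e-04,
        2.51443628e-03,  1.32460025e-03]), 'joint_efforts': array([-3.44555756e-04, -4.33677900e+01, -2.46012247e+01, -2.92839031e-04,
        7.90644495e-03,  1.22611800e-05]), 'position': array([0.15634836, 0.50075159, 0.23060898]), 'tcp_rot': array([-4.73747872e-01, -3.10520209e+00,  2.36063301e-03]), 'ft_force': array([-0.51781696, -0.70938461,  0.11964289]), 'torque': array([-0.0705487 , -0.03662756,  0.00404477]), 'grip_force': 0.0, 'opening': 0.08562132179522934}
scene {'mtx': array([[367.10261435,   0.        , 250.14445828],
       [  0.        , 367.10261435, 196.166436  ],
       [  0.        ,   0.        ,   1.        ]]), 'k1': -0.05925290241678486, 'R': array([[ 0.04923605,  0.99878517,  0.00199762],
       [ 0.87009571, -0.04190996, -0.49109777],
       [-0.49041745,  0.02591784, -0.87110217]]), 't': array([-0.02305372, -0.418901  ,  1.0435
[... 259 characters left out ...]
    [-0.98830828,  0.01764218, -0.15144471],
       [ 0.15136406, -0.00582819, -0.9884609 ]]), 't': array([-0.00677983,  0.49048236,  0.97500816])}
{'mtx': array([[293.06897446,   0.        , 257.65024589],
       [  0.        , 293.06897446, 189.80884082],
       [  0.        ,   0.        ,   1.        ]]), 'k1': 0.005548189067329139, 'tool_from_camera': array([[-2.12193296e-04, -9.57383183e-01, -2.88820699e-01,
         7.26591791e-02],
       [ 9.99999829e-01, -3.60757433e-04,  4.61150605e-04,
         7.01576163e-04],
       [-5.45692048e-04, -2.88820552e-01,  9.57383095e-01,
        -1.42667809e-01],
       [ 0.00000000e+00,  0.00000000e+00,  0.00000000e+00,
         1.00000000e+00]])}
```

View pics/top0.png

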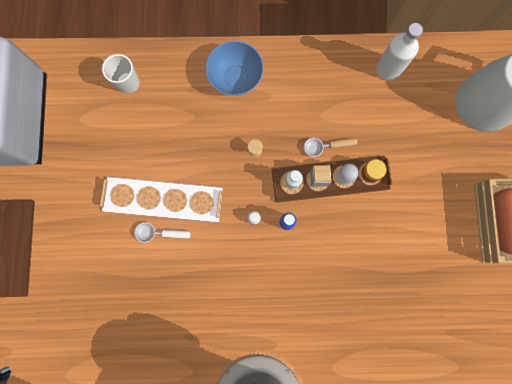

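View pics/scene0.png

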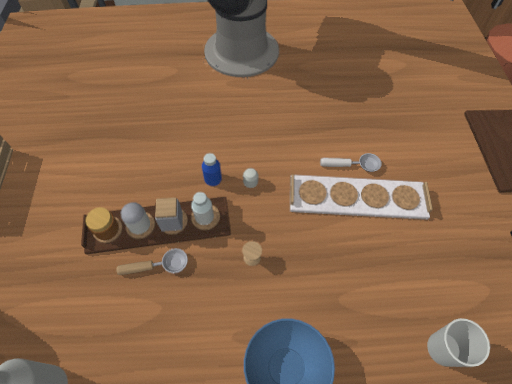

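The top view shows the white tray at the left (u 103–222, v 178–220) with pads at (122,195), (148,198), (175,201) and (201,203). The dark tray is at the right (u 273–390). From left to right it holds the bottle (292,182), tin (320,176), shaker (347,174) and jar (374,171). The scene view agrees, mirrored.

Candidates for the bottle are the white one on the tray at (292,182), the blue one at (288,221), a small white one at (254,217) and a large one at (400,52). Only the one on the tray is white, the right size and in the row. I'll confirm that in a crop while measuring.

```bash
cat > h.py <<'E'
import cv2,numpy as np
from scipy.spatial.transform import Rotation as Ro
from plant import manip, eyes
def model(n,st=None):
    m=eyes.camera_model(n)
    if n=="wrist":
        T=np.eye(4);T[:3,:3]=Ro.from_rotvec(st["tcp_rot"]).as_matrix();T[:3,3]=st["position"]
        W=T@m["tool_from_camera"]; R=W[:3,:3].T; t=-R@W[:3,3]
    else: R,t=m["R"],m["t"]
    return m["mtx"],m["k1"],R,t
def ray(M,px):
    K,k1,R,t=M; d=(np.array(px,float)-K[:2,2])/K[0,0]; rd=np.hypot(*d); r=rd
    for _ in range(20): r=rd/(1+k1*r*r)
    s=d*(r/rd) if rd>0 else d
    v=R.T@np.array([s[0],s[1],1]); return -R.T@t, v/np.linalg.norm(v)
def onplane(M,px,z):
    c,v=ray(M,px); return c+v*(z-c[2])/v[2]
def tri(rays):
    A=sum(np.eye(3)-np.outer(v,v) for c,v in rays); b=sum((np.eye(3)-np.outer(v,v))@c for c,v in rays)
    X=np.linalg.solve(A,b); return X,[np.linalg.norm((np.eye(3)-np.outer(v,v))@(X-c)) for c,v in rays]
def blobs(mask,amin,amax=1e9):
    n,l,s,c=cv2.connectedComponentsWithStats(mask.astype(np.uint8)*255)
    return [(c[i].round(1),s[i]) for i in range(1,n) if amin<s[i,4]<amax]
E
python3 - <<'E'
from h import *
I={n:cv2.imread(f"pics/{n}0.png") for n in("top","scene")}
roi={"top":(95,170,230,230),"scene":(285,170,435,225)}
out={}
for n,(a,b,c,d) in roi.items():
    hsv=cv2.cvtColor(I[n],cv2.COLOR_BGR2HSV)[b:d,a:c]
    w=((hsv[...,1]<45)&(hsv[...,2]>150)).astype(np.uint8)
    cs,_=cv2.findContours(w,cv2.RETR_EXTERNAL,cv2.CHAIN_APPROX_NONE); big=max(cs,key=cv2.contourArea)
    inside=cv2.drawContours(np.zeros_like(w),[cv2.convexHull(big)],-1,1,-1)
    m=(inside>0)&(hsv[...,1]>60)
    bl=sorted(((x[0]+[a,b]).tolist(),x[1][2:].tolist()) for x in blobs(m,120)); print(n,bl)
    out[n]=[np.array(p) for p,s in bl]
P=[]
tp=out["top"]; sp=out["scene"][::-1]
for p,q in zip(tp,sp):
    X,e=tri([ray(model("top"),p),ray(model("scene"),q)]); print((X*1e3).round(1),np.round(e[0]*1e3,1), (onplane(model("top"),p,.016)*1e3).round(1),(onplane(model("scene"),q,.016)*1e3).round(1))
c1=cv2.resize(I["top"][125:235,225:400],None,fx=4,fy=4,interpolation=cv2.INTER_CUBIC)
cv2.imwrite("pics/c1.png",c1)
c2=cv2.resize(I["scene"][145:280,75:275],None,fx=4,fy=4,interpolation=cv2.INTER_CUBIC)
cv2.imwrite("pics/c2.png",c2)
E
```

```text
top [([121.9, 194.8], [24, 23, 422]), ([148.3, 197.3], [24, 23, 419]), ([174.9, 199.8], [23, 23, 415]), ([201.3, 202.2], [24, 23, 418])]
scene [([312.2, 191.8], [28, 24, 504]), ([343.7, 193.5], [28, 24, 511]), ([374.6, 195.4], [28, 24, 513]), ([405.7, 197.1], [28, 25, 503])]
[506.9 338.6  12. ] 0.2 [506.3 337.4  16. ] [509.  336.2  16. ]
[499.2 270.9  11.7] 0.5 [498.6 270.3  16. ] [501.5 268.6  16. ]
[491.5 203.2  12.3] 0.2 [491.  202.6  16. ] [493.5 201.8  16. ]
[484.  135.2  12.4] 0.6 [483.6 135.3  16. ] [486.  133.8  16. ]
```

View pics/c1.png

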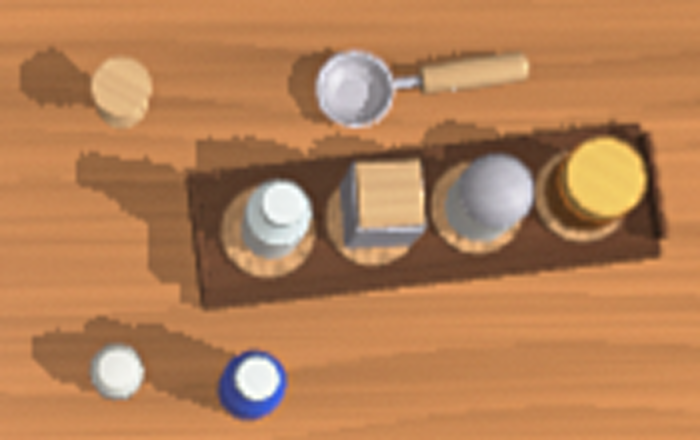

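View pics/c2.png

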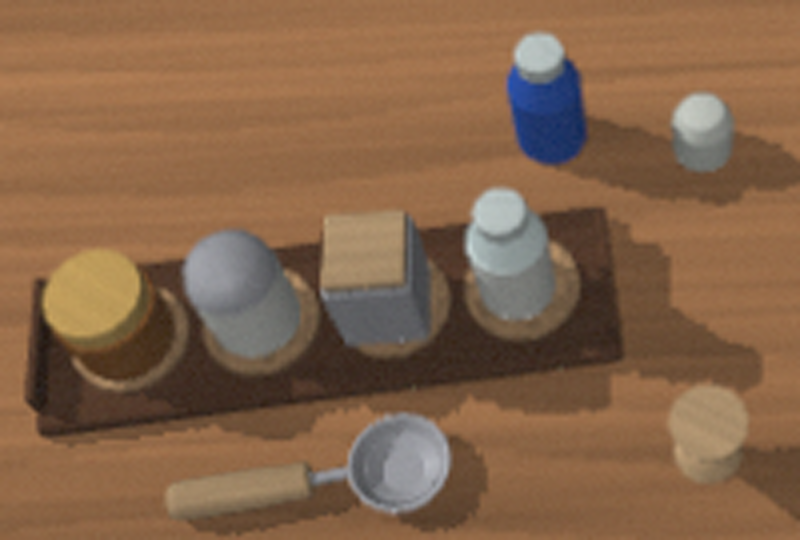

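The enlarged crop confirms the order from the left: white bottle (white body, metal cap), tin with wooden lid, shaker with grey dome, jar with amber body and brass lid. The blue bottle, small white shaker, cork stopper and strainer stand off the tray and aren't needed. Next I look at both trays with the wrist camera.

```bash
python3 -m jog '[{"gripper":1,"linear":[34,-26,0],"yaw":-0.138},{"gripper":1,"linear":[34,-26,0],"yaw":-0.138},{"gripper":1,"linear":[34,-26,0],"yaw":-0.138},{"gripper":1,"linear":[34,-26,0],"yaw":-0.138},{"gripper":1,"linear":[34,-26,0],"yaw":-0.138},{"gripper":1,"linear":[34,-26,0],"yaw":-0.138},{"gripper":1,"linear":[34,-26,0],"yaw":-0.138},{"gripper":1,"linear":[34,-26,0],"yaw":-0.138},{"gripper":1,"linear":[34,-26,0],"yaw":-0.138},{"gripper":1,"linear":[34,-26,0],"yaw":-0.138},{"gripper":1,"linear":[0,0,0],"yaw":0},{"gripper":1,"linear":[0,0,0],"yaw":0}]'
python3 - <<'E'
from h import *
import pickle
s=manip.get_state(); p,d=eyes.read_camera("wrist"); cv2.imwrite("pics/w1.png",p); pickle.dump((s,p,d),open("w1.pkl","wb")); print(s["qvel"].round(3))
E
python3 -m jog '[{"gripper":1,"linear":[0,-40,0],"yaw":0},{"gripper":1,"linear":[0,-40,0],"yaw":0},{"gripper":1,"linear":[0,-40,0],"yaw":0},{"gripper":1,"linear":[0,0,0],"yaw":0},{"gripper":1,"linear":[0,0,0],"yaw":0}]'
python3 - <<'E'
from h import *
import pickle
s=manip.get_state(); p,d=eyes.read_camera("wrist"); cv2.imwrite("pics/w2.png",p); pickle.dump((s,p,d),open("w2.pkl","wb")); print(s["qvel"].round(3))
E
python3 -m jog '[{"gripper":1,"linear":[1,-40,0],"yaw":0.05},{"gripper":1,"linear":[1,-40,0],"yaw":0.05},{"gripper":1,"linear":[1,-40,0],"yaw":0.05},{"gripper":1,"linear":[1,-40,0],"yaw":0.05},{"gripper":1,"linear":[1,-30,0],"yaw":0.05},{"gripper":1,"linear":[0,0,0],"yaw":0},{"gripper":1,"linear":[0,0,0],"yaw":0}]'
python3 - <<'E'
from h import *
import pickle
s=manip.get_state(); p,d=eyes.read_camera("wrist"); cv2.imwrite("pics/w3.png",p); pickle.dump((s,p,d),open("w3.pkl","wb")); print(s["qvel"].round(3))
E
python3 -m jog '[{"gripper":1,"linear":[1,-40,0],"yaw":0},{"gripper":1,"linear":[1,-40,0],"yaw":0},{"gripper":1,"linear":[1,-40,0],"yaw":0},{"gripper":1,"linear":[0,0,0],"yaw":0},{"gripper":1,"linear":[0,0,0],"yaw":0}]'
python3 - <<'E'
from h import *
import pickle
s=manip.get_state(); p,d=eyes.read_camera("wrist"); cv2.imwrite("pics/w4.png",p); pickle.dump((s,p,d),open("w4.pkl","wb")); print(s["qvel"].round(3))
im=[cv2.resize(cv2.imread(f"pics/w{i}.png"),(400,300)) for i in (1,2,3,4)]
cv2.imwrite("pics/wm.png",np.vstack([np.hstack(im[:2]),np.hstack(im[2:])]))
E
```

```text
time_s: 1.3
position: [0.4966, 0.2404, 0.2306]
tcp_rot: [-2.343, -2.092, 0.002]
ft_force: [-0.8, -0.1, -0.1]
opening: 0.0853
grip_force: 0.0
[ 0.039 -0.018  0.018  0.004  0.    -0.005]
time_s: 1.85
position: [0.4959, 0.1217, 0.2316]
tcp_rot: [-2.342, -2.094, -0.001]
ft_force: [-0.3, 0.5, 0.1]
opening: 0.0854
grip_force: 0.0
[ 0.029  0.009 -0.011  0.004 -0.001  0.007]
time_s: 2.6
position: [0.5017, -0.0676, 0.2312]
tcp_rot: [-2.062, -2.369, -0.001]
ft_force: [-0.1, 0.9, -0.5]
opening: 0.0851
grip_force: 0.0
[ 0.023 -0.005  0.006  0.001  0.001  0.001]
time_s: 3.15
position: [0.5048, -0.1876, 0.2311]
tcp_rot: [-2.062, -2.369, -0.001]
ft_force: [-0.3, 1.1, 0.0]
opening: 0.0854
grip_force: 0.0
[ 0.024 -0.012  0.013  0.003 -0.001 -0.002]
```

View pics/wm.png

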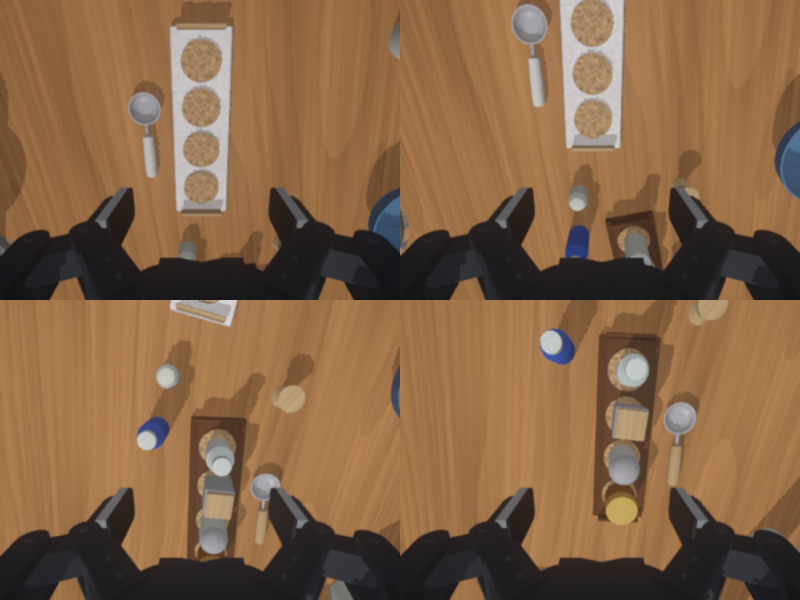

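The montage shows w1 (top left) with all four pads of the white tray; w2 cuts off the leftmost pad. W4 (bottom right) shows the row: bottle (632,370), tin (630,420), shaker (623,470) and jar lid (621,510). The jar is close to the image edge, so I take one more view further right for triangulation.

```bash
python3 -m jog '[{"gripper":1,"linear":[0,-45,0],"yaw":0},{"gripper":1,"linear":[0,-45,0],"yaw":0},{"gripper":1,"linear":[0,0,0],"yaw":0},{"gripper":1,"linear":[0,0,0],"yaw":0},{"gripper":1,"linear":[0,0,0],"yaw":0}]'
python3 - <<'E'
from h import *
import pickle
s=manip.get_state(); p,d=eyes.read_camera("wrist"); pickle.dump((s,p,d),open("w5.pkl","wb"))
# white pads, two wrist places
C={}
for n in "12":
    s,p,d=pickle.load(open(f"w{n}.pkl","rb")); hsv=cv2.cvtColor(p,cv2.COLOR_BGR2HSV)
    w=((hsv[...,1]<60)&(hsv[...,2]>140)).astype(np.uint8); w[260:]=0
    cs,_=cv2.findContours(w,cv2.RETR_EXTERNAL,cv2.CHAIN_APPROX_NONE); big=max(cs,key=cv2.contourArea)
    ins=cv2.drawContours(np.zeros_like(w),[cv2.convexHull(big)],-1,1,-1)
    m=((ins>0)&(hsv[...,1]>70)).astype(np.uint8); m=cv2.morphologyEx(m,cv2.MORPH_OPEN,np.ones((5,5)))
    b=sorted(blobs(m,500),key=lambda q:q[0][1]); C[n]=(model("wrist",s),b); print(n,[(q[0].tolist(),q[1][2:].tolist()) for q in b])
a=C["1"][1][-3:]; b=C["2"][1][-3:]
for q in C["1"][1]: print("plane16",(onplane(C["1"][0],q[0],.016)*1e3).round(1))
for q,r in zip(a,b):
    X,e=tri([ray(C["1"][0],q[0]),ray(C["2"][0],r[0])]); print("tri",(X*1e3).round(1),np.round(e[0]*1e3,1),(onplane(C["2"][0],r[0],.016)*1e3).round(1))
im=[pickle.load(open(f"w{i}.pkl","rb"))[1] for i in "45"]
cv2.imwrite("pics/w45.png",np.hstack([cv2.resize(i[:300,220:380],(400,750))[:] for i in im])[:600])
E
```

```text
time_s: 3.7
position: [0.5049, -0.2768, 0.2313]
tcp_rot: [-2.06, -2.371, -0.001]
ft_force: [0.8, 0.0, 0.5]
opening: 0.0857
grip_force: 0.0
1 [([257.1, 77.3], [51, 54, 2187]), ([257.2, 137.5], [48, 48, 1823]), ([257.1, 191.1], [45, 43, 1562]), ([257.2, 239.5], [43, 40, 1368])]
2 [([245.4, 28.8], [53, 59, 2505]), ([246.0, 94.1], [49, 53, 2056]), ([246.6, 152.3], [46, 47, 1746])]
plane16 [508.3 339.9  16. ]
plane16 [500.7 272.4  16. ]
plane16 [492.9 205.1  16. ]
plane16 [485.3 137.7  16. ]
tri [500.6 272.3  15.5] 0.0 [500.6 272.2  16. ]
tri [492.9 204.9  15. ] 0.0 [492.9 204.8  16. ]
tri [485.2 137.1  14.8] 0.0 [485.3 137.3  16. ]
```

View pics/w45.png

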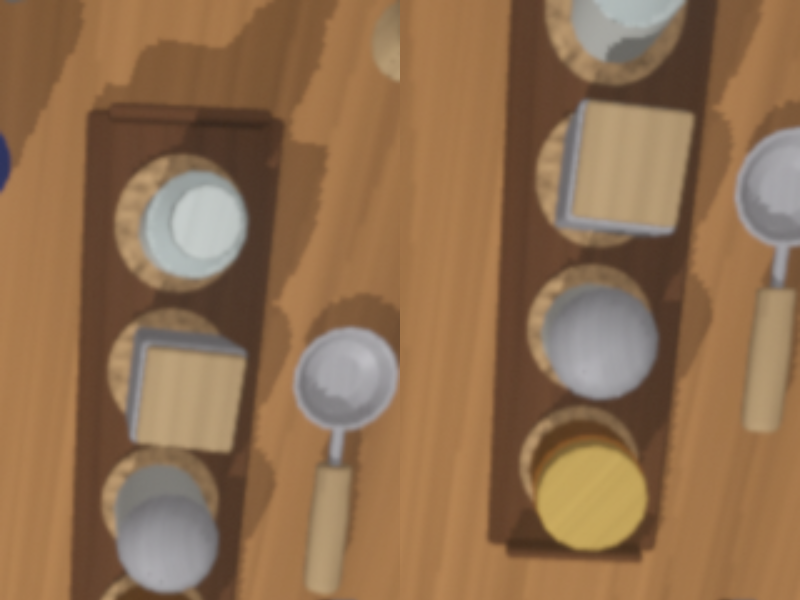

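In the enlarged crops (left is w4, right is w5, 2.5x) I read these pixels:
- **w4:** cap (209,221), lid (188,397), dome (168,542).
- **w5:** lid centre (632,168), dome (600,342), brass lid (592,496).
- **Tin lid corners in w5:** (586,104), (692,115), (672,233), (574,221).

```bash
python3 - <<'E'
from h import *
import pickle
M={n:model("wrist",pickle.load(open(f"w{n}.pkl","rb"))[0]) for n in "345"}
M["top"]=model("top");M["scene"]=model("scene")
c=lambda x,y:(220+x/2.5,y/2.5); r=lambda x,y:c(x-400,y)
cor=[r(586,104),r(692,115),r(672,233),r(574,221)]
obs={"bottle":{"3":(284.2,212.5),"4":c(209,221),"top":(295.5,175.5),"scene":(199.75,197.75)},
"tin":{"4":c(188,397),"5":tuple(np.mean(cor,0)),"top":(322.75,173.5),"scene":(166,207.25)},
"shaker":{"4":c(168,542),"5":r(600,342),"top":(349.25,172.75),"scene":(133.5,213)},
"jar":{"4":(282.9,268.8),"5":r(592,496),"top":(376.25,169.75),"scene":(99.5,218.5)}}
zt={"bottle":.098,"tin":.082,"shaker":.062,"jar":.068}
for k,o in obs.items():
    w=[n for n in o if n in "345"]
    X,e=tri([ray(M[n],o[n]) for n in w]); Y,f=tri([ray(M[n],p) for n,p in o.items()])
    print(k,"wrist",(X*1e3).round(1),round(e[0]*1e3,1),"all",(Y*1e3).round(1),np.round(np.array(f)*1e3,1),"planes",[(onplane(M[n],o[n],zt[k])[:2]*1e3).round(0).tolist() for n in o])
q=[onplane(M["5"],p,.082)[:2]*1e3 for p in cor]
print(np.round(q,1)); 
for i in range(4):
    d=q[(i+1)%4]-q[i]; print(np.hypot(*d).round(1),np.arctan2(d[1],d[0]).round(3))
# dark tray corners/edges in w4 and w5 by dark mask
s,p,d=pickle.load(open("w4.pkl","rb")); hsv=cv2.cvtColor(p,cv2.COLOR_BGR2HSV)
L=[onplane(M["4"],c(*x),.012)[:2]*1e3 for x in [(90,115),(72,590)]]+[onplane(M["4"],c(*x),.012)[:2]*1e3 for x in [(282,120),(240,590)]]
print(np.round(L,1)); 
E
```

```text
bottle wrist [534.7 -97.4  95.4] 0.4 all [533.9 -98.5  94.9] [1.  1.7 1.9 0.8] planes [[534.0, -96.0], [535.0, -98.0], [532.0, -100.0], [535.0, -99.0]]
tin wrist [ 542.7 -165.2   72.8] 0.4 all [ 541.4 -166.2   76.9] [1.6 1.1 2.2 0.3] planes [[541.0, -164.0], [542.0, -166.0], [539.0, -167.0], [544.0, -165.0]]
shaker wrist [ 544.7 -231.8   68.6] 0.8 all [ 544.6 -233.2   64.9] [1.5 1.1 2.3 0.7] planes [[547.0, -234.0], [545.0, -232.0], [544.0, -236.0], [543.0, -233.0]]
jar wrist [ 552.3 -298.6   66.9] 0.6 all [ 552.1 -300.9   61.9] [0.7 1.8 2.5 1.3] planes [[552.0, -298.0], [553.0, -298.0], [549.0, -301.0], [555.0, -297.0]]
[[ 521.4 -147.5]
 [ 560.1 -145.8]
 [ 561.4 -186.6]
 [ 523.9 -187.5]]
38.7 0.046
40.8 -1.538
37.5 -3.117
40.0 1.634
[[ 485.8  -55.3]
 [ 508.  -288.1]
 [ 571.6  -45.5]
 [ 598.  -275.6]]
```

The wrist triangulation gives:

| Pot | x (mm) | y (mm) | top z (mm) |
|---|---|---|---|
| bottle | 534 | -97.5 | ≈95 |
| tin | 542 | -165.5 | ≈75 |
| shaker | 545 | -232.5 | ≈67 |
| jar | 552.5 | -298.5 | ≈66 |

The heights fit the text. The dark tray's yaw is about 0.10 and the tin's about 0.04. The jar is nearest, so I take it first.

```bash
python3 -m jog '[{"gripper":1,"linear":[24,-11,0],"yaw":-0.02},{"gripper":1,"linear":[24,-11,0],"yaw":-0.02},{"gripper":1,"linear":[0,0,-40],"yaw":0},{"gripper":1,"linear":[0,0,-40],"yaw":0},{"gripper":1,"linear":[0,0,-40],"yaw":0},{"gripper":1,"linear":[0,0,-40],"yaw":0},{"gripper":1,"linear":[0,0,-30],"yaw":0},{"gripper":1,"linear":[0,0,-20],"yaw":0},{"gripper":1,"linear":[0,0,0],"yaw":0},{"gripper":1,"linear":[0,0,0],"yaw":0}]' 50
python3 - <<'E'
from h import *
p,d=eyes.read_camera("wrist"); q,_=eyes.read_camera("scene")
cv2.imwrite("pics/g1.png",np.hstack([cv2.resize(p,(400,300)),cv2.resize(q[130:280,50:250],(400,300))]))
E
```

```text
time_s: 4.75
position: [0.5531, -0.3, 0.022]
tcp_rot: [2.108, 2.329, 0.0]
ft_force: [0.1, 0.1, 0.9]
opening: 0.0853
grip_force: 0.0
```

View pics/g1.png

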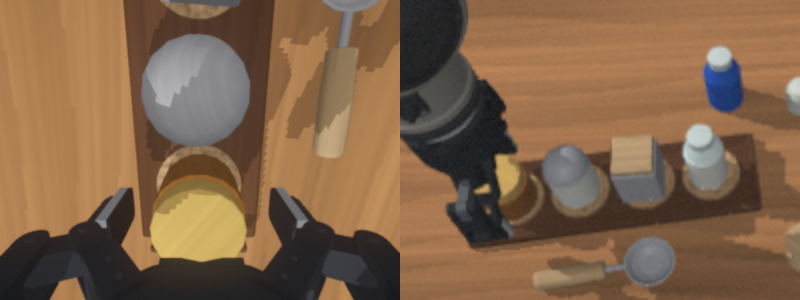

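The jar lid (198,225) is centred between the open fingers. Closing.

```bash
python3 -m jog '[{"gripper":-1,"linear":[0,0,0],"yaw":0},{"gripper":-1,"linear":[0,0,0],"yaw":0},{"gripper":-1,"linear":[0,0,0],"yaw":0},{"gripper":-1,"linear":[0,0,0],"yaw":0},{"gripper":-1,"linear":[0,0,0],"yaw":0},{"gripper":-1,"linear":[0,0,0],"yaw":0},{"gripper":-1,"linear":[0,0,0],"yaw":0},{"gripper":-1,"linear":[0,0,0],"yaw":0},{"gripper":-1,"linear":[0,0,0],"yaw":0},{"gripper":-1,"linear":[0,0,0],"yaw":0}]' 50
```

```text
time_s: 5.85
position: [0.5529, -0.3012, 0.0226]
tcp_rot: [2.109, 2.326, 0.0]
ft_force: [-1.2, 1.2, 5.2]
opening: 0.05
grip_force: 52.2
```

```bash
python3 -m jog '[{"gripper":-1,"linear":[0,0,8],"yaw":0},{"gripper":-1,"linear":[0,0,20],"yaw":0},{"gripper":-1,"linear":[0,0,35],"yaw":0},{"gripper":-1,"linear":[0,0,40],"yaw":0},{"gripper":-1,"linear":[0,10,27],"yaw":0},{"gripper":-1,"linear":[-3,25,0],"yaw":-0.02},{"gripper":-1,"linear":[-3,40,0],"yaw":-0.02},{"gripper":-1,"linear":[-3,43,0],"yaw":-0.02},{"gripper":-1,"linear":[-3,43,0],"yaw":-0.02},{"gripper":-1,"linear":[-3,43,0],"yaw":-0.02},{"gripper":-1,"linear":[-3,43,0],"yaw":-0.02},{"gripper":-1,"linear":[-3,43,0],"yaw":-0.02}]'
python3 -m jog '[{"gripper":-1,"linear":[-3,43,0],"yaw":-0.02},{"gripper":-1,"linear":[-3,43,0],"yaw":-0.02},{"gripper":-1,"linear":[-3,43,0],"yaw":-0.02},{"gripper":-1,"linear":[-3,43,0],"yaw":-0.01},{"gripper":-1,"linear":[-3,43,0],"yaw":0},{"gripper":-1,"linear":[-3,43,0],"yaw":0},{"gripper":-1,"linear":[-3,43,0],"yaw":0},{"gripper":-1,"linear":[-3,30,0],"yaw":0},{"gripper":-1,"linear":[0,18,0],"yaw":0},{"gripper":-1,"linear":[0,0,0],"yaw":0},{"gripper":-1,"linear":[0,0,0],"yaw":0},{"gripper":-1,"linear":[0,0,0],"yaw":0}]'
python3 - <<'E'
from h import *
p,d=eyes.read_camera("wrist"); q,_=eyes.read_camera("scene")
cv2.imwrite("pics/g2.png",np.hstack([cv2.resize(p,(400,300)),cv2.resize(q[80:230,270:470],(400,300))]))
E
```

```text
time_s: 7.05
position: [0.531, -0.0093, 0.1517]
tcp_rot: [2.269, 2.173, 0.0]
ft_force: [0.2, 0.6, -1.3]
opening: 0.05
grip_force: 52.3
time_s: 8.25
position: [0.5076, 0.337, 0.1514]
tcp_rot: [2.343, 2.092, -0.001]
ft_force: [-0.4, -0.4, -2.4]
opening: 0.05
grip_force: 52.3
```

View pics/g2.png

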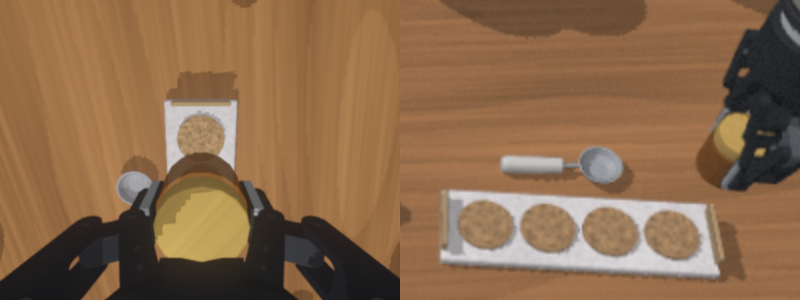

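The jar is held upright (lid at about (202,226) in the wrist half) over the leftmost pad. Lowering, with the last few millimetres slow.

```bash
python3 -m jog '[{"gripper":-1,"linear":[0,0,-35],"yaw":0},{"gripper":-1,"linear":[0,0,-40],"yaw":0},{"gripper":-1,"linear":[0,0,-30],"yaw":0},{"gripper":-1,"linear":[0,0,-15],"yaw":0},{"gripper":-1,"linear":[0,0,-4],"yaw":0},{"gripper":-1,"linear":[0,0,-2],"yaw":0},{"gripper":-1,"linear":[0,0,-1],"yaw":0},{"gripper":-1,"linear":[0,0,0],"yaw":0},{"gripper":-1,"linear":[0,0,0],"yaw":0},{"gripper":-1,"linear":[0,0,0],"yaw":0}]'
```

```text
time_s: 9.35
position: [0.5078, 0.3383, 0.025]
tcp_rot: [2.342, 2.093, 0.002]
ft_force: [0.1, -0.7, -1.6]
opening: 0.0502
grip_force: 52.3
```

```bash
python3 -m jog '[{"gripper":-1,"linear":[0,0,-1],"yaw":0},{"gripper":-1,"linear":[0,0,-1],"yaw":0},{"gripper":-1,"linear":[0,0,0],"yaw":0},{"gripper":-1,"linear":[0,0,0],"yaw":0}]'

```

```text
time_s: 9.75
position: [0.5076, 0.3382, 0.0226]
tcp_rot: [2.342, 2.094, 0.001]
ft_force: [-2.1, -0.1, 2.5]
opening: 0.0503
grip_force: 52.4
```

Contact is felt at +2.5 N with the same TCP height as at the pick. Releasing, then back up and over to the shaker.

```bash
python3 -m jog '[{"gripper":0.6,"linear":[0,0,0],"yaw":0},{"gripper":0.6,"linear":[0,0,0],"yaw":0},{"gripper":0.6,"linear":[0,0,0],"yaw":0},{"gripper":0.6,"linear":[0,0,0],"yaw":0},{"gripper":0.6,"linear":[0,0,0],"yaw":0},{"gripper":0.6,"linear":[0,0,10],"yaw":0},{"gripper":0.6,"linear":[0,0,30],"yaw":0},{"gripper":0.6,"linear":[0,0,45],"yaw":0},{"gripper":0.6,"linear":[0,0,45],"yaw":0},{"gripper":0.6,"linear":[0,-40,0],"yaw":0},{"gripper":0.6,"linear":[0,-40,0],"yaw":0},{"gripper":0.6,"linear":[0,-40,0],"yaw":0}]'
python3 - <<'E'
from h import *
s=manip.get_state(); p,d=eyes.read_camera("wrist"); q,_=eyes.read_camera("scene"); M=model("wrist",s)
hsv=cv2.cvtColor(p,cv2.COLOR_BGR2HSV); m=(hsv[...,0]>20)&(hsv[...,0]<32)&(hsv[...,1]>110)&(hsv[...,2]>90); m[290:]=0
for b in blobs(m,300): print(b, (onplane(M,b[0],.068)*1e3).round(1))
cv2.imwrite("pics/g3.png",np.hstack([cv2.resize(p,(400,300)),cv2.resize(q[130:280,270:470],(400,300))]))
E
```

```text
time_s: 10.95
position: [0.5074, 0.2171, 0.1536]
tcp_rot: [2.34, 2.094, 0.003]
ft_force: [0.1, -0.4, -0.8]
opening: 0.0681
grip_force: 0.0
(array([233.4,  33.7]), array([ 206,    0,   66,   68, 2533], dtype=int32)) [505.  337.7  68. ]
```

View pics/g3.png

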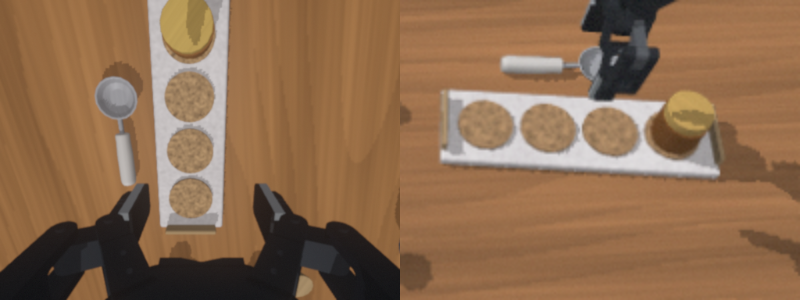

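The jar stands upright on the leftmost pad: lid at (505,338) against the pad at (508,340), within 3 mm. Next, the shaker.

```bash
python3 -m jog '[{"gripper":0.6,"linear":[3,-40,0],"yaw":0.02},{"gripper":0.6,"linear":[4,-43,0],"yaw":0.02},{"gripper":0.6,"linear":[3,-43,0],"yaw":0.02},{"gripper":0.6,"linear":[4,-43,0],"yaw":0.02},{"gripper":0.6,"linear":[3,-43,0],"yaw":0.02},{"gripper":0.6,"linear":[4,-43,0],"yaw":0.02},{"gripper":0.6,"linear":[3,-43,0],"yaw":0.02},{"gripper":0.6,"linear":[4,-43,0],"yaw":0.02},{"gripper":0.6,"linear":[3,-43,0],"yaw":0.02},{"gripper":0.6,"linear":[4,-43,0],"yaw":0.03},{"gripper":0.6,"linear":[2,-22,0],"yaw":0},{"gripper":0.6,"linear":[0,0,0],"yaw":0}]'
python3 -m jog '[{"gripper":0.6,"linear":[0,0,-35],"yaw":0},{"gripper":0.6,"linear":[0,0,-40],"yaw":0},{"gripper":0.6,"linear":[0,0,-30],"yaw":0},{"gripper":0.6,"linear":[0,0,-20],"yaw":0},{"gripper":0.6,"linear":[0,0,0],"yaw":0},{"gripper":0.6,"linear":[0,0,0],"yaw":0}]'
```

```text
time_s: 12.25
position: [0.545, -0.2337, 0.1527]
tcp_rot: [2.113, 2.323, 0.0]
ft_force: [-0.1, 1.1, 0.4]
opening: 0.0682
grip_force: 0.0
time_s: 12.85
position: [0.5451, -0.2301, 0.0281]
tcp_rot: [2.109, 2.328, 0.001]
ft_force: [1.0, -0.4, 0.8]
opening: 0.0681
grip_force: 0.0
```

```bash
python3 -m jog '[{"gripper":-1,"linear":[0,-1,-1],"yaw":0},{"gripper":-1,"linear":[0,0,0],"yaw":0},{"gripper":-1,"linear":[0,0,0],"yaw":0},{"gripper":-1,"linear":[0,0,0],"yaw":0},{"gripper":-1,"linear":[0,0,0],"yaw":0},{"gripper":-1,"linear":[0,0,0],"yaw":0},{"gripper":-1,"linear":[0,0,0],"yaw":0},{"gripper":-1,"linear":[0,0,0],"yaw":0}]' 50
python3 - <<'E'
from h import *
s=manip.get_state(); p,d=eyes.read_camera("wrist"); print(s["position"].round(4),s["opening"],s["grip_force"])
cv2.imwrite("pics/g4.png",cv2.resize(p,(400,300)))
E
```

```text
time_s: 13.65
position: [0.5456, -0.2323, 0.0282]
tcp_rot: [2.108, 2.325, 0.001]
ft_force: [-0.3, 0.7, 6.9]
opening: 0.0454
grip_force: 51.3
[ 0.5456 -0.2323  0.0282] 0.04537513972519868 51.27069479883558
```

View pics/g4.png

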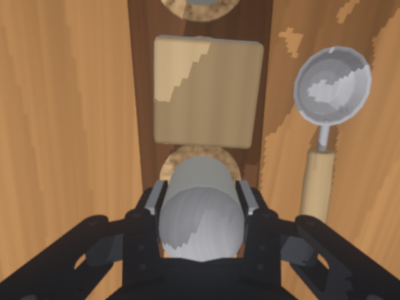

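The shaker is gripped between the pads (dome at (201,225)). Lifting and carrying it to the second pad.

```bash
python3 -m jog '[{"gripper":-1,"linear":[0,0,8],"yaw":0},{"gripper":-1,"linear":[0,0,20],"yaw":0},{"gripper":-1,"linear":[0,0,35],"yaw":0},{"gripper":-1,"linear":[0,0,40],"yaw":0},{"gripper":-1,"linear":[0,10,26],"yaw":0},{"gripper":-1,"linear":[-3,25,0],"yaw":-0.02},{"gripper":-1,"linear":[-3,40,0],"yaw":-0.02},{"gripper":-1,"linear":[-3,43,0],"yaw":-0.02},{"gripper":-1,"linear":[-3,43,0],"yaw":-0.02},{"gripper":-1,"linear":[-3,43,0],"yaw":-0.02},{"gripper":-1,"linear":[-3,43,0],"yaw":-0.02},{"gripper":-1,"linear":[-3,43,0],"yaw":-0.02}]'
python3 -m jog '[{"gripper":-1,"linear":[-4,43,0],"yaw":-0.02},{"gripper":-1,"linear":[-4,43,0],"yaw":-0.02},{"gripper":-1,"linear":[-4,43,0],"yaw":-0.02},{"gripper":-1,"linear":[-4,43,0],"yaw":-0.01},{"gripper":-1,"linear":[-4,28,0],"yaw":0},{"gripper":-1,"linear":[-4,14,0],"yaw":0},{"gripper":-1,"linear":[0,0,0],"yaw":0},{"gripper":-1,"linear":[0,0,0],"yaw":0},{"gripper":-1,"linear":[0,0,0],"yaw":0}]'
```

```text
time_s: 14.9
position: [0.523, 0.0597, 0.156]
tcp_rot: [2.269, 2.173, 0.001]
ft_force: [0.8, 0.5, -1.7]
opening: 0.0451
grip_force: 51.3
time_s: 15.8
position: [0.4999, 0.2707, 0.1554]
tcp_rot: [2.344, 2.092, -0.0]
ft_force: [0.4, -0.6, -0.9]
opening: 0.045
grip_force: 51.3
```

```bash
python3 -m jog '[{"gripper":-1,"linear":[0,1,-35],"yaw":0},{"gripper":-1,"linear":[0,0,-40],"yaw":0},{"gripper":-1,"linear":[0,0,-30],"yaw":0},{"gripper":-1,"linear":[0,0,-14],"yaw":0},{"gripper":-1,"linear":[0,0,-4],"yaw":0},{"gripper":-1,"linear":[0,0,-2],"yaw":0},{"gripper":-1,"linear":[0,0,-2],"yaw":0},{"gripper":-1,"linear":[0,0,0],"yaw":0},{"gripper":-1,"linear":[0,0,0],"yaw":0},{"gripper":-1,"linear":[0,0,0],"yaw":0}]'
```

```text
time_s: 16.8
position: [0.4998, 0.2733, 0.0289]
tcp_rot: [2.342, 2.093, 0.002]
ft_force: [-0.2, 0.6, -2.2]
opening: 0.0447
grip_force: 51.3
```

```bash
python3 -m jog '[{"gripper":-1,"linear":[0,0,-1],"yaw":0},{"gripper":-1,"linear":[0,0,-0.5],"yaw":0},{"gripper":-1,"linear":[0,0,0],"yaw":0},{"gripper":-1,"linear":[0,0,0],"yaw":0}]'

```

```text
time_s: 17.2
position: [0.4998, 0.2734, 0.0282]
tcp_rot: [2.342, 2.093, 0.002]
ft_force: [-2.6, -0.2, 8.2]
opening: 0.045
grip_force: 52.3
```

Contact is felt at 8 N. Releasing and going to the tin, checking the shaker's place on the way.

```bash
python3 -m jog '[{"gripper":0.55,"linear":[0,0,0],"yaw":0},{"gripper":0.55,"linear":[0,0,0],"yaw":0},{"gripper":0.55,"linear":[0,0,0],"yaw":0},{"gripper":0.55,"linear":[0,0,0],"yaw":0},{"gripper":0.55,"linear":[0,0,0],"yaw":0},{"gripper":0.55,"linear":[0,0,10],"yaw":0},{"gripper":0.55,"linear":[0,0,30],"yaw":0},{"gripper":0.55,"linear":[0,0,45],"yaw":0},{"gripper":0.55,"linear":[0,0,40],"yaw":0},{"gripper":0.55,"linear":[0,-40,0],"yaw":0},{"gripper":0.55,"linear":[0,-40,0],"yaw":0},{"gripper":0.55,"linear":[0,-40,0],"yaw":0}]'
python3 - <<'E'
from h import *
s=manip.get_state(); p,d=eyes.read_camera("wrist"); np.save("p5.npy",p); cv2.imwrite("pics/g5.png",cv2.resize(p,(400,300))); print(s["position"])
E
python3 -m jog '[{"gripper":0.55,"linear":[4,-40,0],"yaw":0.02},{"gripper":0.55,"linear":[5,-43,0],"yaw":0.02},{"gripper":0.55,"linear":[5,-43,0],"yaw":0.02},{"gripper":0.55,"linear":[5,-43,0],"yaw":0.02},{"gripper":0.55,"linear":[5,-43,0],"yaw":0.02},{"gripper":0.55,"linear":[5,-43,0],"yaw":0.02},{"gripper":0.55,"linear":[5,-35,0],"yaw":0.02},{"gripper":0.55,"linear":[5,-20,0],"yaw":0.01},{"gripper":0.55,"linear":[3,-8,0],"yaw":0},{"gripper":0.55,"linear":[0,0,0],"yaw":0},{"gripper":0.55,"linear":[0,0,0],"yaw":0}]'
```

```text
time_s: 18.4
position: [0.4994, 0.1521, 0.153]
tcp_rot: [2.34, 2.094, 0.002]
ft_force: [-0.7, -0.7, 0.7]
opening: 0.0661
grip_force: 0.0
[0.49943123 0.15214941 0.15299996]
time_s: 19.55
position: [0.5413, -0.1638, 0.1519]
tcp_rot: [-2.178, -2.263, -0.0]
ft_force: [0.2, -0.2, -0.1]
opening: 0.0663
grip_force: 0.0
```

View pics/g5.png

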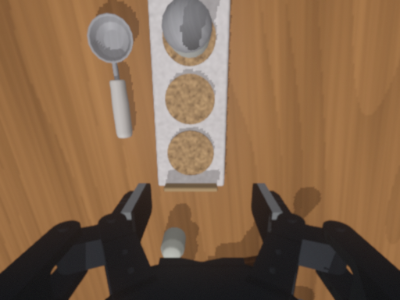

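The shaker stands upright on the second pad (dome at (187,27), pad below it centred). Descending on the tin.

```bash
python3 -m jog '[{"gripper":0.55,"linear":[1,-1,-35],"yaw":0},{"gripper":0.55,"linear":[0,0,-40],"yaw":0},{"gripper":0.55,"linear":[0,0,-30],"yaw":0},{"gripper":0.55,"linear":[0,0,-16],"yaw":0},{"gripper":0.55,"linear":[0,0,0],"yaw":0},{"gripper":0.55,"linear":[0,0,0],"yaw":0}]'
python3 - <<'E'
from h import *
p,d=eyes.read_camera("wrist"); cv2.imwrite("pics/g6.png",cv2.resize(p,(400,300)))
E
```

```text
time_s: 20.15
position: [0.5429, -0.1649, 0.0315]
tcp_rot: [2.177, 2.264, 0.0]
ft_force: [-0.7, -0.4, 1.4]
opening: 0.0663
grip_force: 0.0
```

View pics/g6.png

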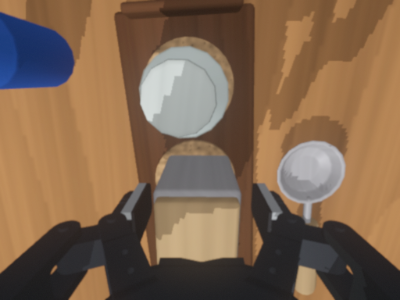

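The tin is centred and square between the fingers (lid spans x 156–240). Closing, then lifting and carrying it to the third pad.

```bash
python3 -m jog '[{"gripper":-1,"linear":[0,0,0],"yaw":0},{"gripper":-1,"linear":[0,0,0],"yaw":0},{"gripper":-1,"linear":[0,0,0],"yaw":0},{"gripper":-1,"linear":[0,0,0],"yaw":0},{"gripper":-1,"linear":[0,0,0],"yaw":0},{"gripper":-1,"linear":[0,0,0],"yaw":0},{"gripper":-1,"linear":[0,0,0],"yaw":0},{"gripper":-1,"linear":[0,0,0],"yaw":0}]' 50
python3 -m jog '[{"gripper":-1,"linear":[0,0,8],"yaw":0},{"gripper":-1,"linear":[0,0,20],"yaw":0},{"gripper":-1,"linear":[0,0,35],"yaw":0},{"gripper":-1,"linear":[0,0,40],"yaw":0},{"gripper":-1,"linear":[0,0,22],"yaw":0},{"gripper":-1,"linear":[-3,20,0],"yaw":-0.02},{"gripper":-1,"linear":[-5,35,0],"yaw":-0.02},{"gripper":-1,"linear":[-5,43,0],"yaw":-0.02},{"gripper":-1,"linear":[-5,43,0],"yaw":-0.02},{"gripper":-1,"linear":[-5,43,0],"yaw":-0.02},{"gripper":-1,"linear":[-5,43,0],"yaw":-0.02},{"gripper":-1,"linear":[-5,43,0],"yaw":-0.02}]'
python3 -m jog '[{"gripper":-1,"linear":[-5,43,0],"yaw":-0.01},{"gripper":-1,"linear":[-5,30,0],"yaw":0},{"gripper":-1,"linear":[-5,20,0],"yaw":0},{"gripper":-1,"linear":[-2,7,0],"yaw":0},{"gripper":-1,"linear":[0,0,0],"yaw":0},{"gripper":-1,"linear":[0,0,0],"yaw":0},{"gripper":-1,"linear":[0,0,0],"yaw":0}]'
```

```text
time_s: 21.0
position: [0.5433, -0.1661, 0.0323]
tcp_rot: [2.177, 2.262, 0.002]
ft_force: [-0.1, 1.2, 6.3]
opening: 0.0433
grip_force: 51.6
time_s: 22.2
position: [0.509, 0.1057, 0.1565]
tcp_rot: [2.333, 2.104, 0.001]
ft_force: [0.5, 0.0, 0.4]
opening: 0.0431
grip_force: 51.0
time_s: 22.9
position: [0.4929, 0.203, 0.1559]
tcp_rot: [2.344, 2.092, -0.0]
ft_force: [-0.6, -0.3, -1.2]
opening: 0.0433
grip_force: 51.0
```

```bash
python3 -m jog '[{"gripper":-1,"linear":[0,1,-35],"yaw":0},{"gripper":-1,"linear":[0,0,-40],"yaw":0},{"gripper":-1,"linear":[0,0,-28],"yaw":0},{"gripper":-1,"linear":[0,0,-12],"yaw":0},{"gripper":-1,"linear":[0,0,-4],"yaw":0},{"gripper":-1,"linear":[0,0,-2],"yaw":0},{"gripper":-1,"linear":[0,0,-1],"yaw":0},{"gripper":-1,"linear":[0,0,0],"yaw":0},{"gripper":-1,"linear":[0,0,0],"yaw":0}]'
python3 -m jog '[{"gripper":-1,"linear":[0,0,-1],"yaw":0},{"gripper":-1,"linear":[0,0,0],"yaw":0},{"gripper":-1,"linear":[0,0,0],"yaw":0}]'
```

```text
time_s: 23.8
position: [0.493, 0.2053, 0.0347]
tcp_rot: [2.342, 2.093, 0.002]
ft_force: [-0.2, 0.1, -0.5]
opening: 0.0434
grip_force: 51.0
time_s: 24.1
position: [0.4925, 0.2052, 0.0329]
tcp_rot: [2.342, 2.094, 0.0]
ft_force: [-0.3, 0.0, -0.6]
opening: 0.0437
grip_force: 51.0
```

```bash
python3 -m jog '[{"gripper":-1,"linear":[0,0,-0.5],"yaw":0},{"gripper":-1,"linear":[0,0,-0.5],"yaw":0},{"gripper":-1,"linear":[0,0,0],"yaw":0},{"gripper":-1,"linear":[0,0,0],"yaw":0}]'
```

```text
time_s: 24.5
position: [0.4926, 0.2052, 0.0323]
tcp_rot: [2.342, 2.094, 0.001]
ft_force: [-2.2, -0.4, 5.0]
opening: 0.0438
grip_force: 51.7
```

Contact is felt at 5 N. Releasing and moving to the bottle.

```bash
python3 -m jog '[{"gripper":0.55,"linear":[0,0,0],"yaw":0},{"gripper":0.55,"linear":[0,0,0],"yaw":0},{"gripper":0.55,"linear":[0,0,0],"yaw":0},{"gripper":0.55,"linear":[0,0,0],"yaw":0},{"gripper":0.55,"linear":[0,0,0],"yaw":0},{"gripper":0.55,"linear":[0,0,10],"yaw":0},{"gripper":0.55,"linear":[0,0,30],"yaw":0},{"gripper":0.55,"linear":[0,0,45],"yaw":0},{"gripper":0.55,"linear":[0,0,35],"yaw":0},{"gripper":0.55,"linear":[2,-30,0],"yaw":0},{"gripper":0.55,"linear":[5,-43,0],"yaw":0.03},{"gripper":0.55,"linear":[5,-43,0],"yaw":0.03}]'
python3 -m jog '[{"gripper":0.55,"linear":[6,-43,0],"yaw":0.03},{"gripper":0.55,"linear":[6,-43,0],"yaw":0.03},{"gripper":0.55,"linear":[6,-43,0],"yaw":0.03},{"gripper":0.55,"linear":[6,-35,0],"yaw":0.03},{"gripper":0.55,"linear":[5,-20,0],"yaw":0.03},{"gripper":0.55,"linear":[1,-4,0],"yaw":0},{"gripper":0.55,"linear":[0,0,0],"yaw":0},{"gripper":0.55,"linear":[0,0,0],"yaw":0}]'
```

```text
time_s: 25.7
position: [0.5046, 0.0883, 0.1531]
tcp_rot: [2.274, 2.165, 0.002]
ft_force: [-0.2, -0.6, -0.0]
opening: 0.066
grip_force: 0.0
time_s: 26.5
position: [0.5343, -0.0979, 0.1521]
tcp_rot: [-2.11, -2.328, -0.0]
ft_force: [-0.3, 1.2, -0.5]
opening: 0.066
grip_force: 0.0
```

```bash
python3 -m jog '[{"gripper":0.55,"linear":[0,0,-35],"yaw":0},{"gripper":0.55,"linear":[0,0,-40],"yaw":0},{"gripper":0.55,"linear":[0,0,-28],"yaw":0},{"gripper":0.55,"linear":[0,0,-14],"yaw":0},{"gripper":0.55,"linear":[0,0,0],"yaw":0},{"gripper":0.55,"linear":[0,0,0],"yaw":0}]'
python3 - <<'E'
from h import *
p,d=eyes.read_camera("wrist"); cv2.imwrite("pics/g7.png",cv2.resize(p,(400,300)))
E
```

```text
time_s: 27.1
position: [0.5348, -0.098, 0.0353]
tcp_rot: [2.108, 2.329, 0.0]
ft_force: [0.9, -1.0, -0.1]
opening: 0.066
grip_force: 0.0
```

View pics/g7.png

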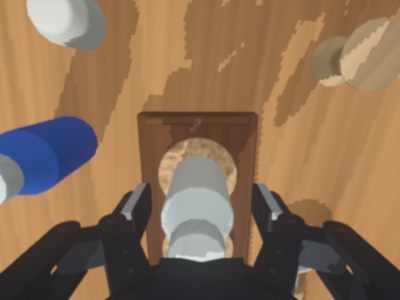

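The white bottle (198,205) is centred between the fingers. The blue bottle (45,155) is clear to the left. Closing and carrying the bottle to the rightmost pad.

```bash
python3 -m jog '[{"gripper":-1,"linear":[0,0,0],"yaw":0},{"gripper":-1,"linear":[0,0,0],"yaw":0},{"gripper":-1,"linear":[0,0,0],"yaw":0},{"gripper":-1,"linear":[0,0,0],"yaw":0},{"gripper":-1,"linear":[0,0,0],"yaw":0},{"gripper":-1,"linear":[0,0,0],"yaw":0},{"gripper":-1,"linear":[0,0,0],"yaw":0},{"gripper":-1,"linear":[0,0,0],"yaw":0}]' 50
python3 -m jog '[{"gripper":-1,"linear":[0,0,8],"yaw":0},{"gripper":-1,"linear":[0,0,20],"yaw":0},{"gripper":-1,"linear":[0,0,35],"yaw":0},{"gripper":-1,"linear":[0,0,40],"yaw":0},{"gripper":-1,"linear":[0,0,20],"yaw":0},{"gripper":-1,"linear":[-5,20,0],"yaw":-0.03},{"gripper":-1,"linear":[-7,35,0],"yaw":-0.03},{"gripper":-1,"linear":[-8,43,0],"yaw":-0.03},{"gripper":-1,"linear":[-8,43,0],"yaw":-0.03},{"gripper":-1,"linear":[-8,43,0],"yaw":-0.03},{"gripper":-1,"linear":[-7,30,0],"yaw":-0.03},{"gripper":-1,"linear":[-5,16,0],"yaw":-0.03}]'
python3 -m jog '[{"gripper":-1,"linear":[-1,5,0],"yaw":0},{"gripper":-1,"linear":[0,0,0],"yaw":0},{"gripper":-1,"linear":[0,0,0],"yaw":0},{"gripper":-1,"linear":[0,0,0],"yaw":0}]'
```

```text
time_s: 27.95
position: [0.5351, -0.0989, 0.0362]
tcp_rot: [2.109, 2.326, 0.002]
ft_force: [-1.0, 1.0, 5.7]
opening: 0.0388
grip_force: 49.9
time_s: 29.15
position: [0.4856, 0.1335, 0.1584]
tcp_rot: [-2.341, -2.095, -0.001]
ft_force: [0.7, -0.4, -1.9]
opening: 0.0389
grip_force: 50.5
time_s: 29.55
position: [0.4859, 0.1351, 0.1579]
tcp_rot: [2.343, 2.092, -0.0]
ft_force: [0.4, 0.8, -1.8]
opening: 0.0387
grip_force: 50.5
```

```bash
python3 -m jog '[{"gripper":-1,"linear":[0,0,-35],"yaw":0},{"gripper":-1,"linear":[0,0,-40],"yaw":0},{"gripper":-1,"linear":[0,0,-26],"yaw":0},{"gripper":-1,"linear":[0,0,-12],"yaw":0},{"gripper":-1,"linear":[0,0,-4],"yaw":0},{"gripper":-1,"linear":[0,0,-2],"yaw":0},{"gripper":-1,"linear":[0,0,-2],"yaw":0},{"gripper":-1,"linear":[0,0,0],"yaw":0},{"gripper":-1,"linear":[0,0,0],"yaw":0}]'
python3 -m jog '[{"gripper":-1,"linear":[0,0,-0.5],"yaw":0},{"gripper":-1,"linear":[0,0,-0.5],"yaw":0},{"gripper":-1,"linear":[0,0,0],"yaw":0},{"gripper":-1,"linear":[0,0,0],"yaw":0}]'
```

```text
time_s: 30.45
position: [0.486, 0.1362, 0.0376]
tcp_rot: [2.341, 2.093, 0.002]
ft_force: [-0.2, -0.2, -0.8]
opening: 0.039
grip_force: 50.6
time_s: 30.85
position: [0.4857, 0.1362, 0.0362]
tcp_rot: [2.342, 2.093, 0.001]
ft_force: [-1.0, 0.1, 2.7]
opening: 0.0389
grip_force: 51.0
```

Contact is felt at 2.7 N. Releasing, lifting clear, and looking at the result from the fixed cameras and the wrist.

```bash
python3 -m jog '[{"gripper":0.55,"linear":[0,0,0],"yaw":0},{"gripper":0.55,"linear":[0,0,0],"yaw":0},{"gripper":0.55,"linear":[0,0,0],"yaw":0},{"gripper":0.55,"linear":[0,0,0],"yaw":0},{"gripper":0.55,"linear":[0,0,0],"yaw":0},{"gripper":0.55,"linear":[0,0,10],"yaw":0},{"gripper":0.55,"linear":[0,0,30],"yaw":0},{"gripper":0.55,"linear":[0,0,45],"yaw":0},{"gripper":0.55,"linear":[0,0,45],"yaw":0},{"gripper":0.55,"linear":[0,-20,40],"yaw":0},{"gripper":0.55,"linear":[0,-40,30],"yaw":0},{"gripper":0.55,"linear":[0,-40,0],"yaw":0}]'
python3 -m jog '[{"gripper":0.55,"linear":[0,0,0],"yaw":0},{"gripper":0.55,"linear":[0,0,0],"yaw":0},{"gripper":0.55,"linear":[0,0,0],"yaw":0}]'
python3 - <<'E'
from h import *
import pickle
s=manip.get_state(); p,d=eyes.read_camera("wrist"); q,_=eyes.read_camera("scene"); t,_=eyes.read_camera("top")
pickle.dump((s,p,q,t),open("fin.pkl","wb"))
cv2.imwrite("pics/fin.png",np.vstack([np.hstack([cv2.resize(q[130:250,280:440],(400,300)),cv2.resize(t[150:240,95:235],(400,300))]),np.hstack([cv2.resize(p,(400,300)),cv2.resize(p[:192,130:386],(400,300))])]))
E
```

```text
time_s: 32.05
position: [0.4875, 0.0354, 0.2412]
tcp_rot: [2.335, 2.091, 0.011]
ft_force: [0.1, -0.1, -0.9]
opening: 0.0664
grip_force: 0.0
time_s: 32.35
position: [0.4852, 0.0369, 0.2357]
tcp_rot: [-2.341, -2.094, 0.0]
ft_force: [0.6, 1.0, -0.7]
opening: 0.0664
grip_force: 0.0
```

View pics/fin.png

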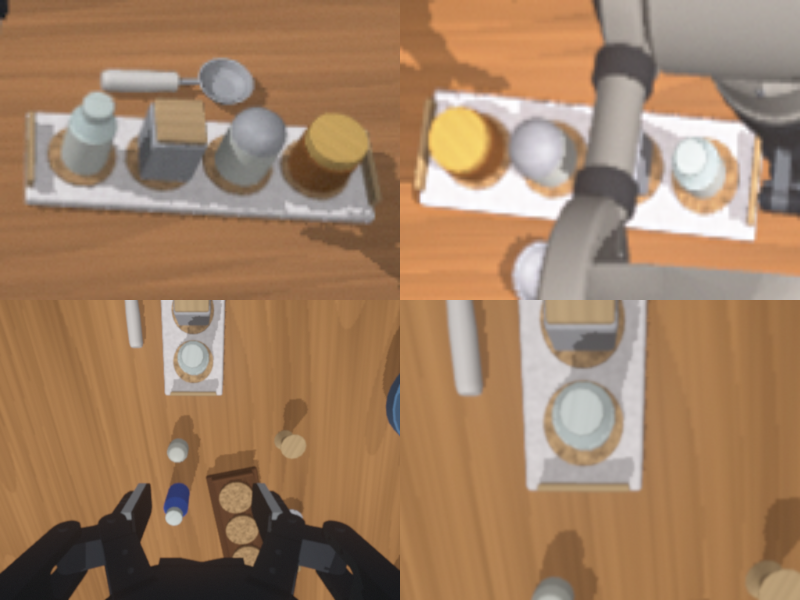

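All four stand upright in the order, from the robot's left: jar, shaker, tin, bottle. In the scene crop the tops are at cap (98,106), tin lid (179,121), dome (257,135) and jar lid (337,139). A quick numeric check before handing in.

```bash
python3 - <<'E'
from h import *
M=model("scene"); pads={"bottle":(485.3,137.5),"tin":(492.9,205),"shaker":(500.7,272.3),"jar":(508.3,340)}
ob={"bottle":(98,106,.098),"tin":(179,121,.082),"shaker":(257,135,.062),"jar":(337,139,.068)}
y=-.113; R=np.array([[np.cos(y),np.sin(y)],[-np.sin(y),np.cos(y)]])
for k,(u,v,z) in ob.items():
    X=onplane(M,(280+u/2.5,130+v/2.5),z)[:2]*1e3; print(k,X.round(1),"offset in tray axes",(R@(X-pads[k])).round(1))
E
```

```text
bottle [489.4 135. ] offset in tray axes [ 4.4 -2. ]
tin [496.5 202.5] offset in tray axes [ 3.8 -2.1]
shaker [500.7 272.2] offset in tray axes [ 0.  -0.1]
jar [511.1 335.3] offset in tray axes [ 3.3 -4.4]
```

```bash
python3 -c "
from plant import manip
print(manip.hand_in())"
```

```text
the job is handed in; nothing more can be done
None
```

I handed the job in at about 32 s: all four pots stand released and upright on the white tray in reverse order (from the left: jar, shaker, tin, bottle), each measured within about 5 mm of its pad's middle; the hand-in returned no verdict.

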